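# Clear the shaker nest, load the sample block and latch its sprung jaw

### The job

A bottle has been left standing in the clamp nest of the block shaker: lift it out and stand it upright on the bench, well clear of the shaker. Then take the aluminium sample block out of its storage rack, stand it on the open bench to change your grip to its other pair of sides, and stand it in the nest between the fixed fence and the open jaw. Finally push the sprung jaw toward the fence until the index pin snaps up behind it and it stays shut by itself; tip nothing over and leave the other things where they are.

Things in the scene. Friction and masses are not known exactly. Their poses are not given: they have to be found in the camera images.
- shaker: fixed block shaker, white housing, aluminium deck, 160 (x) x 130 (y) x 42 mm high; origin under its centre, z up. Its x points from jaw to fence, roughly away from the robot. It stands left or right, the rack on the other side. Fixed fence: plate 70 wide, 60 mm high on the deck, inner face at x = +45 mm. Guide rods 12 mm high at y = +-46 mm
- nest (a point): middle of the nest floor with the jaw open: on the deck, 11 mm toward the fence (+x) from the shaker's centre, 42 mm above the bench. The open nest is 68 mm in x (jaw to fence) and 68 mm in y between two lips only 5 mm high; over the lips it is open to the gripper at both y sides
- jaw (a joint): travel of the jaw toward the fence (shaker +x), m: 0 open, 0.027 end stop (41 mm left to the fence). Aluminium plate 70 wide, 8 thick, 60 mm high. Its spring pushes back with 4.5 N open, 8 N shut. Past 0.0245 the index pin snaps up behind its foot; let go, it then rests at about 0.024 with 44 mm to the fence. Pushed less far it springs back to 0
- jaw_push (a point): middle of the black rubber push pad on the back of the jaw plate (away from the fence), 33 mm behind the shaker's centre when open, 39 mm above the deck; moves with the jaw. The jaw's foot, up to 12 mm above the deck, reaches 29 mm behind the plate; above it the space behind the jaw is free
- index_pin (a joint): height of the sprung brass index pin in the deck, m: 0 = held down under the jaw's foot, 0.006 = popped up behind the foot, jaw latched
- rack: fixed storage rack: black base 100 (x) x 110 (y) x 12 mm with two grey cheeks standing up to 79 mm above the bench at its +-y sides (inner faces at y = +-33 mm, 64 mm long in x); open at its +-x sides but for 3 mm ribs. Origin under its centre
- sample_block: loose aluminium block, 40 (x) x 60 (y) x 58 mm (z), six small wells in its top, about 0.35 kg; origin at the centre of its underside. It starts upright in the rack on its 12 mm base, x along the rack's x: there only its 40 mm apart x sides can be gripped. It goes in the nest with its x along the shaker's x, where only its 60 mm apart y sides leave finger room
- bottle: the bottle that stands in the nest: clear, blue cap, 56 mm diameter, solid to 86 mm and 109 mm high over the cap fittings, about 0.3 kg; origin at the centre of its underside, z up
- spare_bottle: bystander, a bottle like the first, standing on the bench at the back right
- timer: bystander, a white timer 37 x 66 x 62 mm standing at the back of the middle. The bench between shaker and rack (about x 0.40 to 0.57 m, y -0.09 to 0.09 m) is free
- tape: bystander, roll of tape 66 mm across, 20 mm high, lying at the back of the middle
- driver: bystander, screwdriver 188 mm long lying along y at the front edge, left
- pipette: bystander, micropipette 233 mm long lying along y at the front edge, right
- squeeze_bottle: bystander, squeeze wash bottle 206 mm high standing at the back right corner
Things that resemble listed ones, but are neither listed nor needed, are in the scene too. What is shaped like the bottle but orange or yellow is not meant.

How it is judged (in metres and radians):
On the way, in this order (a step that is already met when the one before it is completed fails the run):
1. the bottle stands upright on the bench clear of the shaker, let go (height (world z) of bottle below 0.008 m and angle between bottle's own z axis and vertical below 0.1 rad and horizontal distance between bottle and nest above 0.13 m and contact force between the fingers and bottle below 0.1 N), for 0.2 s.
2. the sample block stands upright on the bench, let go (height (world z) of sample_block below 0.006 m and angle between sample_block's own z axis and vertical below 0.1 rad and contact force between the fingers and sample_block below 0.1 N), for 0.2 s.
3. the sample block stands on the nest floor between fence and open jaw, let go (horizontal distance between sample_block and nest below 0.018 m and z of sample_block in the frame of shaker below 0.046 m and angle between sample_block's own z axis and vertical below 0.08 rad and contact force between the fingers and sample_block below 0.1 N and value of joint jaw below 0.012 m), for 0.2 s.
At the end, for the whole second after the job is handed in: Jaw latched unaided (travel over 22 mm, pin up over 3 mm); block at rest, upright (0.08 rad) on the nest floor between jaw and fence, within 8 mm of the mid line and 0.12 rad of square; bottle still, upright (0.1 rad) on the bench, over 130 mm from the nest's middle (value of joint jaw above 0.022 m and value of joint index_pin above 0.003 m and x of sample_block in the frame of shaker between 0.019 and 0.027 m and y of sample_block in the frame of shaker between -0.008 and 0.008 m and z of sample_block in the frame of shaker between 0.038 and 0.046 m and angle between the x axis of sample_block and the x axis of shaker, either way round below 0.12 rad and angle between sample_block's own z axis and vertical below 0.08 rad and linear speed of each of sample_block, bottle below 0.02 m/s and height (world z) of bottle below 0.008 m and angle between bottle's own z axis and vertical below 0.1 rad and horizontal distance between bottle and nest above 0.13 m); the robot touches nothing.
It fails at once if the bottle or the sample block is tipped over (angle between any of bottle, sample_block's own z axis and vertical above 0.6 rad).
It fails at once if a bystander is moved more than 30 mm (distance of any of spare_bottle, timer, tape, driver, pipette, squeeze_bottle from where it was at the start of the episode above 0.03 m).
It also fails if it takes over 72 s, if anything falls off the work surface, if the arm or the gripper's body presses on something with over 40 N, if the wrist force passes 120 N, or if a joint passes its speed limit or range.

### The arm

A 7-joint arm with a two-finger parallel gripper is mounted at the origin on a cart in front of the work surface, level with it; the furniture and walls round the work are solid. World frame = base frame: x ahead of the robot, y to its left, z up, the work surface at z = 0. Lengths are in mm, angles in degrees, forces in N, time in s.
With the tool pointing down it reaches from about 400 to 875 mm from the base axis. Payload 6.5 kg.
Tool frame: the origin (TCP) lies on the centre line of the jaws, within the pads' length; the fingertips stand 8 mm ahead of it and the grasp point (between the pads) lies 11 mm behind it; z points along the fingers, y is the line along which they close (so a half turn about z gives the same grasp; the last joint's range is limited). The gripper opens to 85 mm and grips with 20 to 120 N. Pads are 22 mm wide; open, the fingers measure 114 mm over their backs; the gripper's body (76 mm by 85 mm) begins 54 mm behind the grasp point. The pads swing forward as they close: fully open they stand 13 mm farther back than shut.
Start: joints at [69.889, 30.733, -0.252, 88.115, 0.149, 61.152, -4.079], TCP at [182.624, -623.81, 239.29] pointing down, gripper open.
Joint ranges: [-154.64, 154.64], [-21.42, 123.67], [-72.66, 72.17], [13.99, 137.28], [-74.86, 254.86], [10.95, 109.41], [-158.01, 158.01]. Speed limits (degrees/s): [136.94, 136.94, 180, 180, 180, 180, 180].

### API

Orientations are given as a 3x3 rotation matrix whose columns are the frame's x, y, z axes.
In Python, from rig import env gives the robot as it stands.
- The arm moves only by the shell command python3 -m pendant 'ROWS' [FORCE]. ROWS is JSON, a list of rows, each a list of 3 entries, a list of its own where there are three numbers: the shift along the tool's x, y, z each as a share of 0.5 m, from -1 to 1, then the turn, a rotation vector about the tool's x, y, z each as a share of 180 degrees, from -1 to 1, then the closure, from -1 (fully open) to 1 (shut). A call has 1 to 8 rows; each row is the pose to reach, as a shift and turn from the pose commanded when the call began, along the tool's axes at that moment, turning the shorter way round; what a row does not reach only later rows make up. A row lasts 1/8 s, in which the tool goes at most 62.5 mm and 10.7 degrees, less where a joint would pass 70% of its speed; a pose out of reach is approached as far as the arm can. A call with a number of a shift or a turn outside -1 to 1 is refused whole. A call with a gripper value outside its range is refused whole. The fingers move at their own pace and stop on an object; FORCE is the grip in N (left out, the last holds). Time passes only in rows, so rows that repeat a pose let the fingers close. It gives the time, the measured TCP pose, the force, the opening and the grip force at its end, in the units of the state.
- env.sense(): the state, without advancing time (a new reading comes with each control period).
- env.grab_frame(name): name is "scene" or "top" or "wrist"; returns a dict with "frame" (480x640x3 uint8, red, green, blue), "vertical_fov" (degrees; the focal length in pixels is half the picture's height over the tangent of half this angle, whatever the lens; pixels are square), "cx", "cy" (the principal point, pixels), "origin" and "orientation" of the camera in the world. Camera axes: x right, y up, looking along -z (the intrinsics and any distortion apply to the point x, -y, -z); pixel columns grow to the right and rows downward; lengths in mm; the calibration is good to about 2 mm. A picture is of the moment at which its call begins. There is no depth.
- env.hand_in(): hands the job in; it is judged then, once.
Trained networks look in the newest picture that a camera, given by its name, has taken for a name from the list of things; names that differ only in an ending like _2 or _b are one class to them, and where a whole thing is asked for, a point or a joint stands for the part that bears it (a point fixed in the world has none). Each returns a list of dicts, best first, with "confidence" (0 to 1); they miss things now and then, are a little off and sometimes report something else, mostly with a low value. They report only what shows in the picture. A call takes as long as a camera call. They do not tell look-alikes from the thing itself.
- env.find_in(camera, query): "pixel" ([column, row] in pixels, amid what is visible of it).
- env.mark_of(camera, query): "pixel" ([column, row] in pixels: a listed point, or the origin of a listed thing).
The state is a dict: "time_s": time; "joint_positions": joint angles; "joint_velocities": joint speeds; "effort": joint torques, N m; "eef_pos": TCP position; "tool_rot": TCP orientation; "contact_force": force on the tool from outside, world axes, zero at the start; "torque": the same for the moment, N m; "grip_width": finger opening in mm; "finger_force": force on a finger pad.
Only numpy, scipy, OpenCV 4.12 (cv2) and the standard library are available. Lean on these libraries where they do the work, as an engineer would, in place of code of your own. Each camera call takes 0.05 s, during which the arm holds its last target. There are 200 camera calls.

## Working session

There is one attempt and no reset: what is moved stays moved. The work goes in short steps, Python scripts to look and compute and a shell command to move; the robot and the scene stay as the last step left them, time stands still between calls to the robot, and variables do not carry over. Pictures are saved under pics/ and viewed, at most 10 in all, crops included, and the job is handed in when it is done.

```bash
mkdir -p pics; ls; cat > h.py <<'E'
import numpy as np, cv2, json
from rig import env
def ray(f,px):
    F=240/np.tan(np.radians(f["vertical_fov"])/2)
    d=np.array([(px[0]-f["cx"])/F,-(px[1]-f["cy"])/F,-1.0])
    return np.array(f["origin"]),np.array(f["orientation"])@d
def atz(f,px,z):
    o,d=ray(f,px); return o+d*(z-o[2])/d[2]
def proj(f,p):
    F=240/np.tan(np.radians(f["vertical_fov"])/2)
    q=np.array(f["orientation"]).T@(np.array(p)-np.array(f["origin"]))
    return np.array([f["cx"]+F*q[0]/-q[2],f["cy"]-F*q[1]/-q[2]])
E
python3 - <<'E'
from h import *
for c in("scene","top"):
    f=env.grab_frame(c); cv2.imwrite(f"pics/{c}0.png",f["frame"][:,:,::-1])
    print(c,{k:np.round(v,3).tolist() for k,v in f.items() if k!="frame" and not isinstance(v,str)})
    for q,z in(("shaker",0),("nest",42),("jaw_push",81),("rack",0),("sample_block",12),("bottle",42),("spare_bottle",0),("timer",0),("tape",0)):
        for r in env.mark_of(c,q)[:3]: print(q,np.round(r["pixel"],1),round(r["confidence"],2),np.round(atz(f,r["pixel"],z),1))
E
```

```text
pics
scene {'vertical_fov': 52.168, 'cx': 316.467, 'cy': 248.86, 'origin': [38.417, 457.165, 860.776], 'orientation': [[-0.698, 0.539, -0.472], [-0.716, -0.509, 0.478], [0.017, 0.671, 0.741]]}
shaker [388.8 229.7] 0.93 [ 509.5 -271.9    0. ]
shaker [280.9 237.6] 0.59 [671.6 -60.9   0. ]
nest [387.5 218.2] 0.66 [ 513.7 -263.8   42. ]
nest [401.8 218.4] 0.29 [ 489.7 -288.4   42. ]
jaw_push [401.8 216.3] 0.71 [ 472.5 -258.2   81. ]
rack [215.5 369.2] 0.9 [495.7 262.8   0. ]
sample_block [216.4 368.7] 0.71 [489.  263.6  12. ]
bottle [445.4 223.8] 0.81 [ 406.6 -349.9   42. ]
bottle [353. 262.] 0.8 [ 476.3 -102.    42. ]
bottle [389.  217.5] 0.74 [ 512.8 -268.3   42. ]
spare_bottle [305.5 207.8] 0.8 [ 707.3 -176.4   -0. ]
timer [245.5 270.2] 0.61 [650.2  65.1   0. ]
tape [278.7 238.3] 0.64 [673.5 -55.5   0. ]
top {'vertical_fov': 43.675, 'cx': 311.195, 'cy': 246.71, 'origin': [264.95, -50.832, 1454.058], 'orientation': [[0.02, 0.983, -0.183], [-1.0, 0.023, 0.013], [0.017, 0.183, 0.983]]}
shaker [392.8 253.1] 0.7 [ 524.9 -272.3    0. ]
shaker [388.6 262.9] 0.57 [ 500.2 -261.8    0. ]
nest [393.1 255.3] 0.92 [ 512.1 -266.6   42. ]
jaw_push [391.6 270.6] 0.74 [ 469.1 -256.9   81. ]
rack [175.8 258.5] 0.73 [499.3 261.    0. ]
sample_block [177.3 261.4] 0.85 [490.4 254.3  12. ]
bottle [444.5 290.8] 0.95 [ 429.3 -388.5   42. ]
bottle [448.1 249.1] 0.89 [ 530.2 -399.3   42. ]
bottle [388.5 254.2] 0.71 [ 514.5 -255.5   42. ]
spare_bottle [356.9 178. ] 0.92 [ 715.6 -182.3    0. ]
timer [260.  195.8] 0.62 [663.2  60.5   0. ]
tape [388.4 262.7] 0.66 [ 500.6 -261.3    0. ]
tape [357.3 178.1] 0.64 [ 715.4 -183.4    0. ]
tape [307.7 195.6] 0.56 [666.6 -59.    0. ]
```

View pics/scene0.png

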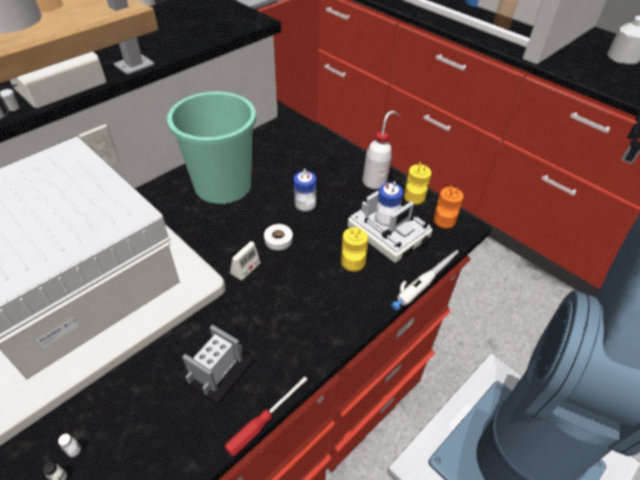

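View pics/top0.png

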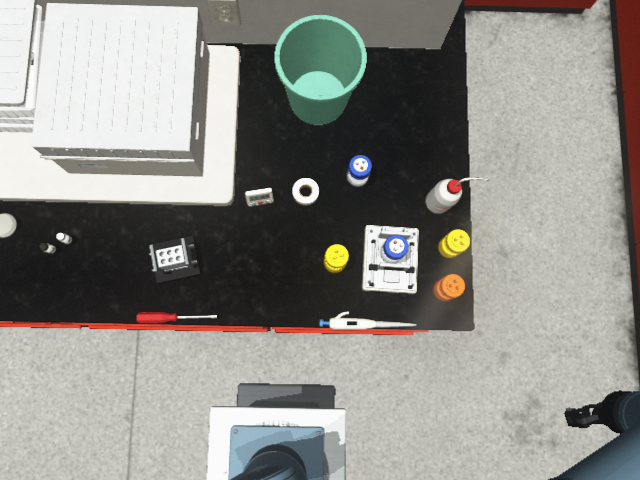

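```bash
python3 - <<'E'
import cv2
a=cv2.imread("pics/scene0.png")[130:290,330:510]; b=cv2.imread("pics/top0.png")[200:330,340:490]
a=cv2.resize(a,(450,400),interpolation=2); b=cv2.resize(b,(346,300),interpolation=2)
import numpy as np
c=np.zeros((400,796,3),'uint8'); c[:,:450]=a; c[:300,450:]=b; cv2.imwrite("pics/crop0.png",c)
E
```

```text
(no output)
```

View pics/crop0.png

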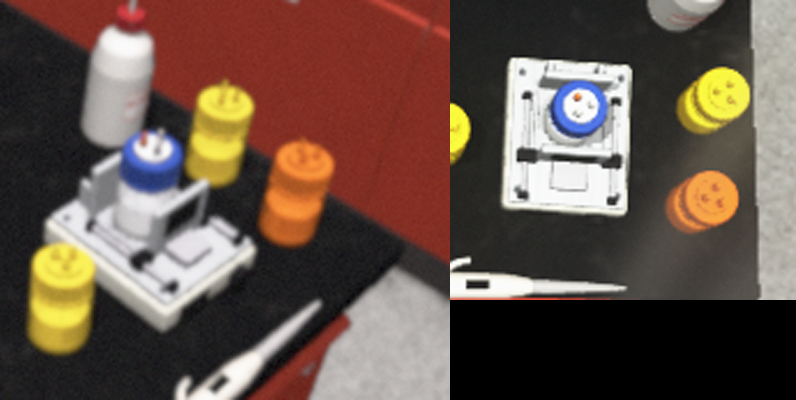

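The shaker is on the right with the rack on the left. Things that could be taken for the bottle, by scene pixel:
- Clear with blue cap, in the nest: (389,205).
- Spare, clear with blue cap: (305,190).
- Yellow: (354,250) and (418,183).
- Orange: (449,207).

I choose the blue-capped one standing between the fence and jaw. The crop confirms it. Next I need yaws and refined positions.

```bash
python3 - <<'E'
from h import *
s=env.sense(); print(np.round(s["tool_rot"],3).tolist(),np.round(s["eef_pos"],1),s["grip_width"])
t=env.grab_frame("top"); sc=env.grab_frame("scene")
def tri(p,q):
    o1,d1=ray(t,p);o2,d2=ray(sc,q)
    A=np.stack([d1,-d2],1);k=np.linalg.lstsq(A,o2-o1,rcond=None)[0]
    a=o1+k[0]*d1;b=o2+k[1]*d2; return (a+b)/2,np.linalg.norm(a-b)
for q in("nest","jaw_push","bottle","rack","sample_block","spare_bottle","squeeze_bottle"):
    for c,f in(("top",t),("scene",sc)):
        for r in env.mark_of(c,q)[:5]: print(q,c,np.round(r["pixel"],1),round(r["confidence"],2),np.round(atz(f,r["pixel"],0)[:2],1))
# white deck contour mapped to z=42
g=cv2.cvtColor(t["frame"],cv2.COLOR_RGB2GRAY)
for nm,(x0,x1,y0,y1),z,th in(("shaker",(355,430,218,300),42,110),("block",(150,200,238,280),70,90)):
    m=np.zeros_like(g);m[y0:y1,x0:x1]=(g[y0:y1,x0:x1]>th)*255
    m=cv2.morphologyEx(m,cv2.MORPH_CLOSE,np.ones((5,5)))
    cs=max(cv2.findContours(m,0,1)[0],key=cv2.contourArea)
    P=np.array([atz(t,p[0],z)[:2] for p in cs],'float32')
    print(nm,cv2.minAreaRect(P),np.round(cv2.boxPoints(cv2.minAreaRect(P))).tolist())
im=np.concatenate([cv2.resize(t["frame"][215:305,350:430],(400,450),interpolation=2),cv2.resize(t["frame"][225:290,140:210],(400,371),interpolation=2)[:371]][0:1])
r=cv2.resize(t["frame"][225:290,140:210],(390,362),interpolation=2);r=np.vstack([r,np.zeros((88,390,3),'uint8')])
cv2.imwrite("pics/crop1.png",np.hstack([im,r])[:,:,::-1])
E
```

```text
[[0.96, 0.281, -0.0], [0.281, -0.96, 0.0], [-0.0, -0.0, -1.0]] [ 182.6 -623.8  239.3] 85.07129617578343
nest top [394.7 254.1] 0.81 [ 522.5 -277. ]
nest scene [389.4 218.9] 0.62 [ 533.1 -302.3]
nest scene [374.3 181.3] 0.55 [ 655.8 -384.8]
jaw_push top [391.2 270.4] 0.94 [ 481.6 -268.1]
jaw_push scene [400.  219.2] 0.62 [ 514.1 -321. ]
bottle top [446.6 289.4] 0.85 [ 437.7 -403.7]
bottle top [333.9 262.8] 0.81 [ 497.4 -127. ]
bottle top [448.5 248.5] 0.77 [ 539.6 -410.7]
bottle top [390.4 252.1] 0.64 [ 527.3 -266.3]
bottle top [357.  178.3] 0.48 [ 714.8 -182.6]
bottle scene [443.9 222.8] 0.8 [ 430.2 -391.5]
bottle scene [386.  217.6] 0.71 [ 542.1 -299.7]
bottle scene [351.1 260.3] 0.71 [ 505.4 -131.3]
bottle scene [418.8 195. ] 0.64 [ 538.1 -428.9]
rack top [175.1 259.6] 0.64 [496.6 262.5]
rack scene [215.  369.5] 0.69 [495.8 263.8]
sample_block top [176.  259.4] 0.96 [497.1 260.3]
sample_block scene [217.2 366.9] 0.57 [497.4 257.5]
sample_block scene [377.7 179.4] 0.47 [ 654.7 -397.6]
spare_bottle top [356.2 178.8] 0.61 [ 713.5 -180.6]
spare_bottle top [305.8 195.9] 0.38 [665.7 -54.2]
spare_bottle scene [303.2 210.3] 0.57 [ 704.5 -165.7]
squeeze_bottle top [445.3 200.7] 0.74 [ 661.8 -405.4]
squeeze_bottle scene [373.6 177.2] 0.74 [ 668.5 -396.5]
squeeze_bottle scene [389.8 231.5] 0.47 [ 503.8 -269. ]
squeeze_bottle scene [388.1 219.6] 0.44 [ 533.8 -298. ]
shaker ((504.090576171875, -259.7048034667969), (130.16241455078125, 159.98016357421875), 87.4397964477539) [[421.0, -321.0], [581.0, -328.0], [587.0, -198.0], [427.0, -191.0]]
block ((496.59490966796875, 254.76397705078125), (70.43190002441406, 103.83661651611328), 13.375897407531738) [[450.0, 297.0], [474.0, 196.0], [543.0, 212.0], [519.0, 313.0]]
```

View pics/crop1.png

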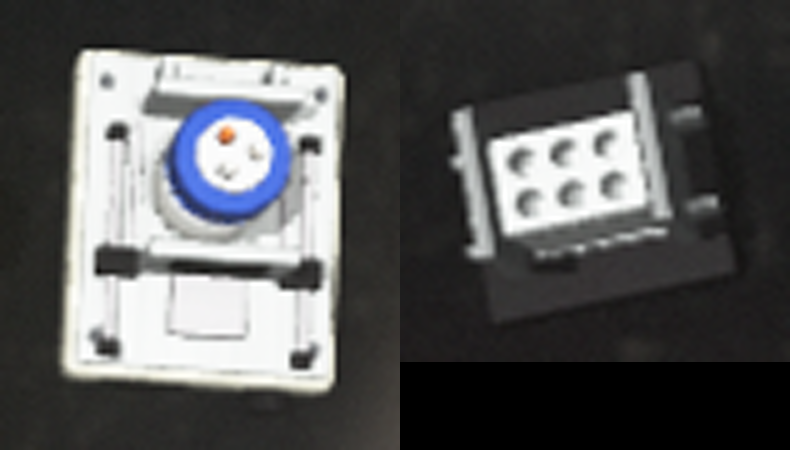

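The deck fit comes out at exactly 130x160 mm: shaker centre (504,-260), yaw -2.5°, so the nest is at about (515,-260.5). The rack yaw is about +13° at (497,260). First I'll move over the nest.

```bash
cat >> h.py <<'E'
from scipy.spatial.transform import Rotation as R
def go(x,y,z,yaw):
    s=env.sense(); T=np.array(s["tool_rot"]); p=np.array(s["eef_pos"])
    G=R.from_euler('z',yaw,degrees=True).as_matrix()@np.diag([1.,-1,-1])
    print("pos",np.round(p,1),"shift",np.round(T.T@(np.array([x,y,z])-p)/500,4),"turn",np.round(R.from_matrix(T.T@G).as_rotvec(degrees=True)/180,4),"w",round(s["grip_width"],1),"t",round(s["time_s"],2))
E
python3 -m pendant '[[[0,0,-0.12],[0,0,0],-1],[[0.841,-0.508,-0.12],[0,0,0.105],-1],[[0.841,-0.508,-0.12],[0,0,0.105],-1],[[0.841,-0.508,-0.12],[0,0,0.105],-1],[[0.841,-0.508,-0.12],[0,0,0.105],-1],[[0.841,-0.508,-0.12],[0,0,0.105],-1],[[0.841,-0.508,-0.12],[0,0,0.105],-1],[[0.841,-0.508,-0.12],[0,0,0.105],-1]]' 40
python3 - <<'E'
from h import *
go(515,-262,300,-2.5)
t=env.grab_frame("top");w=env.grab_frame("wrist")
cv2.imwrite("pics/w1.png",w["frame"][:,:,::-1])
print(np.round(w["origin"]),np.round(w["orientation"],2).tolist(),w["vertical_fov"])
for q,z in(("nest",42),("jaw_push",81),("bottle",42),("shaker",0)):
    for r in env.mark_of("wrist",q)[:3]: print(q,np.round(r["pixel"],1),round(r["confidence"],2),np.round(atz(w,r["pixel"],z),1))
E
```

```text
time_s: 2.8
eef_pos: [479.6, -300.0, 299.6]
tool_rot: [[0.999, -0.045, 0.001], [-0.045, -0.999, -0.001], [0.001, 0.0, -1.0]]
contact_force: [0.5, -0.2, 0.7]
grip_width: 85.5
finger_force: 0.0
pos [ 479.6 -300.   299.6] shift [ 0.0672 -0.0791 -0.0008] turn [ 0.0002 -0.0002 -0.0005] w 85.5 t 2.8
[ 551. -293.  435.] [[-0.03, 0.97, 0.25], [-1.0, -0.03, -0.01], [-0.01, -0.25, 0.97]] 69.42528830966442
nest [259.2 296.7] 0.59 [ 375.9 -213.3   42. ]
nest [105.6  40.1] 0.5 [663.9 -77.5  42. ]
jaw_push [293.  227.2] 0.58 [ 471.  -262.6   81. ]
bottle [292.3 178.8] 0.94 [ 517.7 -261.2   42. ]
bottle [192.7 195.4] 0.87 [ 502.7 -147.    42. ]
bottle [402.9 236.6] 0.69 [ 446.9 -387.1   42. ]
```

View pics/w1.png

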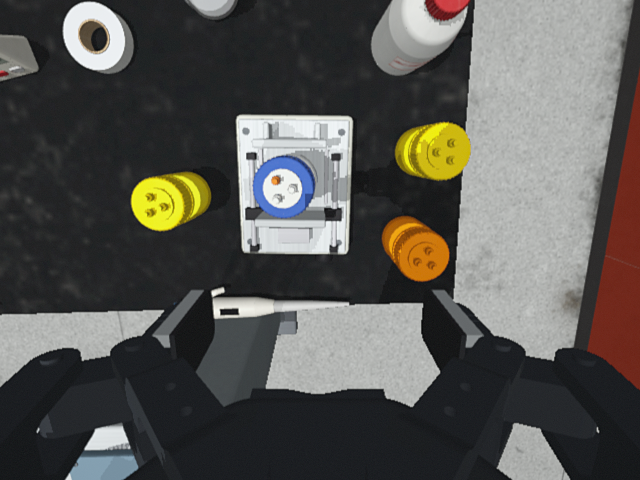

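The wrist view shows the blue-capped bottle at (284,187) in the nest. The deck corners are near (237,115), (353,116), (350,254) and (243,252).

```bash
python3 - <<'E'
from h import *
w=env.grab_frame("wrist"); f=w["frame"]
print("top cap?",[np.round(atz(w,(284,187),z)[:2],1).tolist() for z in(125,151)])
hsv=cv2.cvtColor(f,cv2.COLOR_RGB2HSV); m=cv2.inRange(hsv,(105,120,60),(130,255,255)); m[:, :230]=0;m[:,340:]=0
ys,xs=np.nonzero(m[:260]); e=cv2.minEnclosingCircle(np.stack([xs,ys],1).astype('float32')); print("blue",e,[np.round(atz(w,e[0],z)[:2],1).tolist() for z in(118,130,140)])
g=cv2.cvtColor(f,cv2.COLOR_RGB2GRAY); k=np.zeros_like(g);k[100:270,225:365]=(g[100:270,225:365]>120)*255
k=cv2.morphologyEx(k,cv2.MORPH_CLOSE,np.ones((7,7)))
c=max(cv2.findContours(k,0,1)[0],key=cv2.contourArea)
for z in(42,36):
  P=np.array([atz(w,p[0],z)[:2] for p in c],'float32'); print(z,cv2.minAreaRect(P))
go(516,-262,93,-2.5)
E
```

```text
top cap? [[508.4, -273.8], [511.4, -276.5]]
blue ((267.09619140625, 176.50047302246094), 32.25640869140625) [[517.7, -258.6], [518.7, -260.4], [519.5, -261.8]]
42 ((507.5222473144531, -263.143310546875), (126.13288116455078, 155.1412811279297), 87.55052185058594)
36 ((506.97576904296875, -262.498046875), (128.064208984375, 157.51683044433594), 87.550537109375)
pos [ 477.3 -303.1  299.3] shift [ 0.0736 -0.086   0.4124] turn [ 0.0002  0.0002 -0.0013] w 85.6 t 3.15
```

```bash
python3 -m pendant '[[[0.079,-0.086,0.1],[0,0,0],-1],[[0.079,-0.086,0.2],[0,0,0],-1],[[0.079,-0.086,0.2],[0,0,0],-1],[[0.079,-0.086,0.2],[0,0,0],-1],[[0.079,-0.086,0.2],[0,0,0],-1]]'
python3 - <<'E'
from h import *
w=env.grab_frame("wrist")
for q,z in(("nest",42),("jaw_push",81),("bottle",42),("shaker",0)):
    for r in env.mark_of("wrist",q)[:1]: print(q,np.round(r["pixel"],1),round(r["confidence"],2),np.round(atz(w,r["pixel"],z),1))
go(517.5,-261,93,-2.5)
E
```

```text
time_s: 3.78
eef_pos: [520.6, -262.3, 201.9]
tool_rot: [[0.999, -0.047, 0.004], [-0.047, -0.999, -0.002], [0.004, 0.002, -1.0]]
contact_force: [-0.1, 0.5, 0.9]
grip_width: 85.2
finger_force: 0.0
jaw_push [318.2 291.8] 0.79 [ 473.8 -260.4   81. ]
bottle [317.6 226.5] 0.89 [ 518.2 -262.    42. ]
pos [ 520.1 -260.7  200.2] shift [-0.0054  0.0006  0.2143] turn [ 0.0002 -0.0004 -0.0006] w 85.4 t 4.03
```

```bash
python3 -m pendant '[[[-0.004,0.001,0.1],[0,0,0],-1],[[-0.004,0.001,0.2],[0,0,0],-1],[[-0.004,0.001,0.214],[0,0,0],-1],[[-0.004,0.001,0.214],[0,0,0],-1],[[-0.004,0.001,0.214],[0,0,0],1],[[-0.004,0.001,0.214],[0,0,0],1],[[-0.004,0.001,0.214],[0,0,0],1],[[-0.004,0.001,0.214],[0,0,0],1]]' 40
python3 -m pendant '[[[0,0,0],[0,0,0],1],[[0,0,0],[0,0,0],1],[[0,0,-0.1],[0,0,0],1],[[0,0,-0.2],[0,0,0],1],[[0,0,-0.28],[0,0,0],1],[[0,0,-0.28],[0,0,0],1]]'
python3 -c "
from h import *
go(555,-20,235,-2.5)"
```

```text
time_s: 5.03
eef_pos: [519.1, -261.0, 94.4]
tool_rot: [[0.999, -0.045, 0.003], [-0.045, -0.999, -0.001], [0.003, 0.001, -1.0]]
contact_force: [-0.3, 0.9, 9.5]
grip_width: 51.7
finger_force: 40.3
time_s: 5.78
eef_pos: [519.7, -261.6, 235.9]
tool_rot: [[0.999, -0.045, 0.006], [-0.045, -0.999, -0.003], [0.006, 0.003, -1.0]]
contact_force: [-0.0, -0.2, -4.6]
grip_width: 51.5
finger_force: 45.0
pos [ 519.7 -261.6  235.9] shift [ 0.0487 -0.4859  0.0009] turn [ 0.0008 -0.0021 -0.0005] w 51.5 t 5.78
```

```bash
python3 -m pendant '[[[0.01,-0.1,0],[0,0,0],1],[[0.02,-0.2,0],[0,0,0],1],[[0.03,-0.3,0],[0,0,0],1],[[0.04,-0.4,0],[0,0,0],1],[[0.049,-0.486,0],[0,0,0],1],[[0.049,-0.486,0],[0,0,0],1],[[0.049,-0.486,0.15],[0,0,0],1],[[0.049,-0.486,0.25],[0,0,0],1]]'
python3 -m pendant '[[[0,0,0],[0,0,0],1],[[0,0,0],[0,0,0],1]]'
python3 -c "
from h import *
go(555,-20,53,-2.5)"
```

```text
time_s: 6.78
eef_pos: [552.7, -20.3, 105.3]
tool_rot: [[0.999, -0.046, 0.0], [-0.046, -0.999, -0.001], [0.0, 0.001, -1.0]]
contact_force: [1.2, -0.3, -3.6]
grip_width: 51.3
finger_force: 45.0
time_s: 7.02
eef_pos: [554.2, -19.6, 108.6]
tool_rot: [[0.999, -0.046, 0.002], [-0.046, -0.999, -0.0], [0.002, 0.0, -1.0]]
contact_force: [-0.1, 0.2, -3.2]
grip_width: 51.3
finger_force: 45.4
pos [554.2 -19.6 108.6] shift [0.0015 0.0008 0.1111] turn [ 0.     -0.0005 -0.0006] w 51.3 t 7.03
```

```bash
python3 -m pendant '[[[0,0,0.07],[0,0,0],1],[[0,0,0.095],[0,0,0],1],[[0,0,0.106],[0,0,0],1],[[0,0,0.11],[0,0,0],1],[[0,0,0.11],[0,0,0],1]]'
python3 -c "
from h import *
go(555,-20,53,-2.5)"
```

```text
time_s: 7.65
eef_pos: [553.9, -19.1, 53.1]
tool_rot: [[0.999, -0.045, 0.001], [-0.045, -0.999, -0.0], [0.001, -0.0, -1.0]]
contact_force: [1.1, -0.3, -4.4]
grip_width: 51.8
finger_force: 45.4
pos [553.9 -19.1  53.1] shift [0.0023 0.0017 0.0002] turn [-0.     -0.0004 -0.0005] w 51.8 t 7.65
```

```bash
python3 -m pendant '[[[0,0,0.004],[0,0,0],1],[[0,0,0.006],[0,0,0],1],[[0,0,0.006],[0,0,0],1]]'
python3 -m pendant '[[[0,0,0],[0,0,0],0],[[0,0,0],[0,0,0],-1],[[0,0,0],[0,0,0],-1],[[0,0,0],[0,0,0],-1],[[0,0,0],[0,0,0],-1],[[0,0,-0.12],[0,0,0],-1],[[0,0,-0.24],[0,0,0],-1],[[0,0,-0.36],[0,0,0],-1]]'
python3 - <<'E'
from h import *
go(497,260,190,13.4+90)
t=env.grab_frame("top");r=env.mark_of("top","bottle")
for i in r[:5]: print(np.round(i["pixel"]),np.round(atz(t,i["pixel"],0)[:2]))
E
```

```text
time_s: 8.02
eef_pos: [554.3, -19.0, 52.4]
tool_rot: [[0.999, -0.045, 0.002], [-0.045, -0.999, -0.001], [0.002, 0.0, -1.0]]
contact_force: [-7.9, 0.9, 24.1]
grip_width: 51.6
finger_force: 48.1
time_s: 9.02
eef_pos: [553.0, -19.1, 231.0]
tool_rot: [[0.999, -0.045, -0.0], [-0.045, -0.999, 0.0], [-0.0, -0.0, -1.0]]
contact_force: [1.6, -0.8, -0.3]
grip_width: 85.1
finger_force: 0.0
pos [553.  -19.1 231. ] shift [-0.1369 -0.5526  0.0822] turn [-1.000e-04  0.000e+00 -5.888e-01] w 85.1 t 9.03
[449. 248.] [ 541. -413.]
[446. 292.] [ 432. -402.]
[333. 262.] [ 499. -125.]
```

```bash
python3 -m pendant '[[[-0.137,-0.55,-0.02],[0,0,0.411],-1],[[-0.137,-0.55,-0.02],[0,0,0.411],-1],[[-0.137,-0.55,-0.02],[0,0,0.411],-1],[[-0.137,-0.55,-0.02],[0,0,0.411],-1],[[-0.137,-0.55,-0.02],[0,0,0.411],-1],[[-0.137,-0.55,-0.02],[0,0,0.411],-1],[[-0.137,-0.55,-0.02],[0,0,0.411],-1],[[-0.137,-0.55,-0.02],[0,0,0.411],-1]]'
python3 -m pendant '[[[0,0,0],[0,0,0],-1],[[0,0,0],[0,0,0],-1],[[0,0,0],[0,0,0],-1]]'
python3 - <<'E'
from h import *
s=env.sense();print(np.round(s["joint_positions"]))
t=env.grab_frame("top");w=env.grab_frame("wrist")
cv2.imwrite("pics/w2.png",w["frame"][:,:,::-1])
for q,z in(("rack",0),("sample_block",12)):
    for r in env.mark_of("wrist",q)[:2]: print(q,np.round(r["pixel"],1),round(r["confidence"],2),np.round(atz(w,r["pixel"],z),1))
for r in env.mark_of("top","spare_bottle")+env.mark_of("top","bottle"): print(np.round(r["pixel"]),np.round(atz(t,r["pixel"],0)[:2]))
go(497,260,190,-76.6)
E
```

```text
time_s: 10.12
eef_pos: [495.7, 255.5, 234.9]
tool_rot: [[0.428, -0.903, -0.031], [-0.904, -0.428, -0.008], [-0.006, 0.032, -0.999]]
contact_force: [-0.3, -1.2, -3.4]
grip_width: 85.7
finger_force: 0.0
time_s: 10.5
eef_pos: [496.2, 253.7, 234.4]
tool_rot: [[0.431, -0.902, -0.035], [-0.902, -0.431, -0.006], [-0.009, 0.034, -0.999]]
contact_force: [0.2, -0.2, -0.4]
grip_width: 85.7
finger_force: 0.0
[ -71.   33.   56.  103.  -31.   63. -158.]
sample_block [311.2 211.6] 0.75 [494.  257.4  12. ]
[358. 181.] [ 708. -184.]
[447. 247.] [ 543. -408.]
[333. 263.] [ 497. -125.]
[290. 241.] [549. -17.]
[444. 291.] [ 433. -396.]
pos [496.5 254.1 235. ] shift [-0.0095 -0.0088  0.0898] turn [0.0106 0.0013 0.0673] w 85.5 t 10.8
```

View pics/w2.png

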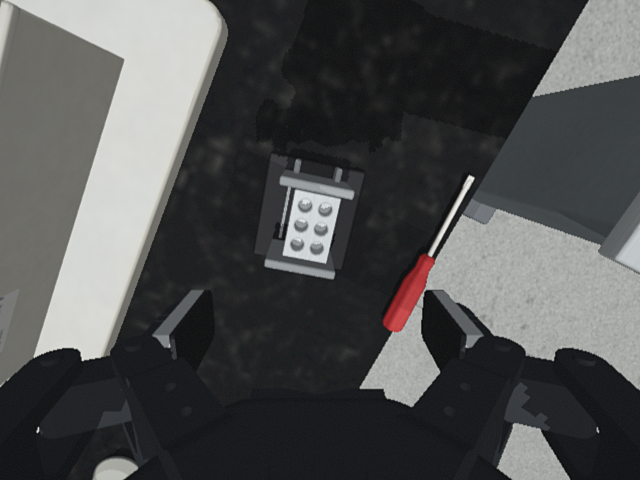

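The wrist view shows the block (310,225) in the rack, with the cheeks at its ends. The last joint is at its limit, so I'll take the half-turned equivalent at yaw +103.

```bash
python3 -m pendant '[[[0,0,0],[0,0,-0.45],-1],[[0,0,0],[0,0,-0.45],-1],[[0,0,0],[0,0,-0.45],-1],[[0,0,0],[0,0,-0.45],-1],[[0,0,0],[0,0,-0.45],-1],[[0,0,0],[0,0,-0.45],-1],[[0,0,0],[0,0,-0.45],-1],[[0,0,0],[0,0,-0.45],-1]]'
python3 -m pendant '[[[0,0,0],[0,0,-0.48],-1],[[0,0,0],[0,0,-0.48],-1],[[0,0,0],[0,0,-0.48],-1],[[0,0,0],[0,0,-0.48],-1],[[0,0,0],[0,0,-0.48],-1],[[0,0,0],[0,0,-0.48],-1],[[0,0,0],[0,0,-0.48],-1],[[0,0,0],[0,0,-0.48],-1]]'
python3 - <<'E'
from h import *
print(np.round(env.sense()["joint_positions"]))
go(497,259,190,103.4)
E
```

```text
time_s: 11.8
eef_pos: [496.4, 254.4, 235.1]
tool_rot: [[0.957, 0.289, -0.032], [0.289, -0.957, -0.008], [-0.033, -0.002, -0.999]]
contact_force: [-0.9, -0.7, -0.1]
grip_width: 85.5
finger_force: 0.0
time_s: 12.8
eef_pos: [496.5, 254.4, 235.1]
tool_rot: [[-0.222, 0.974, -0.032], [0.975, 0.222, -0.008], [-0.001, -0.033, -0.999]]
contact_force: [-0.3, -0.8, -0.0]
grip_width: 85.3
finger_force: 0.0
[-44.  23.  16. 102.  -8.  58. -12.]
pos [496.5 254.4 235.1] shift [0.0089 0.006  0.0899] turn [-0.0105  0.0002 -0.0031] w 85.3 t 12.8
```

Now I'll level the tool, come down, and measure the block with the wrist camera.

```bash
python3 -m pendant '[[[0.009,0,0.06],[-0.0105,0,-0.003],-1],[[0.009,0,0.06],[-0.0105,0,-0.003],-1],[[0.009,0,0.06],[-0.0105,0,-0.003],-1],[[0.009,0,0.06],[-0.0105,0,-0.003],-1]]'
python3 - <<'E'
from h import *
w=env.grab_frame("wrist"); f=w["frame"]
for i in range(2):
  w=env.grab_frame("wrist"); f=w["frame"]
  for q,z in(("rack",0),("sample_block",12)):
    for r in env.mark_of("wrist",q)[:2]: print(q,np.round(r["pixel"],1),round(r["confidence"],2),np.round(atz(w,r["pixel"],z),1))
p=proj(w,(497,258,70)); print(p)
x,y=p.astype(int)
g=cv2.cvtColor(f,cv2.COLOR_RGB2GRAY);k=np.zeros_like(g);k[y-80:y+80,x-90:x+90]=(g[y-80:y+80,x-90:x+90]>175)*255
k=cv2.morphologyEx(k,cv2.MORPH_CLOSE,np.ones((15,15)));k=cv2.morphologyEx(k,cv2.MORPH_OPEN,np.ones((9,9)))
for c in cv2.findContours(k,0,1)[0]:
  if cv2.contourArea(c)>300: print(cv2.minAreaRect(np.array([atz(w,q[0],70)[:2] for q in c],'float32')))
cv2.imwrite("pics/w3.png",cv2.resize(f[y-110:y+110,x-130:x+130],(780,600))[:,:,::-1]); cv2.imwrite("pics/k3.png",k)
go(497,258,60,103.4)
E
```

```text
time_s: 13.3
eef_pos: [495.3, 258.9, 206.0]
tool_rot: [[-0.225, 0.974, 0.001], [0.974, 0.225, 0.0], [-0.0, 0.001, -1.0]]
contact_force: [-0.9, 0.0, 0.9]
grip_width: 85.5
finger_force: 0.0
sample_block [316.6 214.5] 0.73 [494.8 260.3  12. ]
sample_block [312.9 213.6] 0.61 [490.5 260.3  12. ]
[319.29723751 231.95648698]
((494.3105163574219, 260.34271240234375), (39.490386962890625, 60.16709899902344), 13.55929183959961)
pos [494.5 258.8 205.1] shift [-0.0025  0.0046  0.2902] turn [-0.      0.0002 -0.002 ] w 85.5 t 13.65
```

View pics/w3.png

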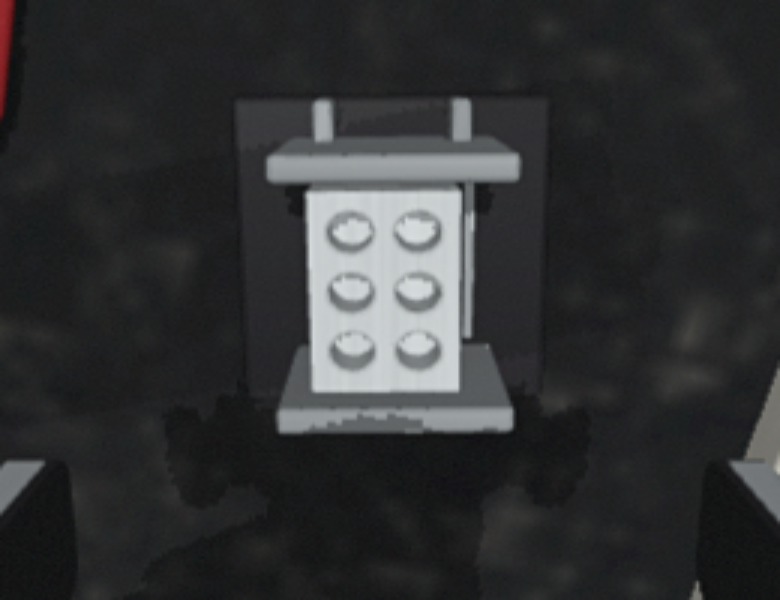

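The crop shows the block free between the cheeks. It measures 39.5x60.2 mm at (494.3,260.3), yaw 13.6°. I'll descend and grip.

```bash
python3 -m pendant '[[[0.003,0,0.1],[0,0,0],-1],[[0.003,0,0.2],[0,0,0],-1],[[0.003,0,0.27],[0,0,0],-1],[[0.003,0,0.31],[0,0,0],-1],[[0.003,0,0.326],[0,0,0],-1],[[0.003,0,0.326],[0,0,0],-1],[[0.003,0,0.326],[0,0,0],-1]]' 40
python3 -m pendant '[[[0,0,0],[0,0,0],1],[[0,0,0],[0,0,0],1],[[0,0,0],[0,0,0],1],[[0,0,0],[0,0,0],1],[[0,0,0],[0,0,0],1],[[0,0,0],[0,0,0],1]]' 50
python3 -c "
from h import *
go(460,70,160,90)"
```

```text
time_s: 14.52
eef_pos: [495.0, 260.6, 43.2]
tool_rot: [[-0.226, 0.974, 0.002], [0.974, 0.226, 0.0], [0.0, 0.002, -1.0]]
contact_force: [1.3, -0.2, 0.0]
grip_width: 85.2
finger_force: 0.0
time_s: 15.28
eef_pos: [494.1, 260.3, 42.4]
tool_rot: [[-0.226, 0.974, 0.0], [0.974, 0.226, -0.0], [-0.0, -0.0, -1.0]]
contact_force: [-2.2, -0.4, 5.9]
grip_width: 39.3
finger_force: 51.5
pos [494.1 260.3  42.4] shift [-0.3554 -0.1524 -0.2351] turn [0.     0.0001 0.0725] w 39.3 t 15.28
```

```bash
python3 -m pendant '[[[0,0,-0.06],[0,0,0],1],[[0,0,-0.14],[0,0,0],1],[[0,0,-0.235],[0,0,0],1],[[-0.09,-0.038,-0.235],[0,0,0.0725],1],[[-0.18,-0.076,-0.235],[0,0,0.0725],1],[[-0.27,-0.114,-0.235],[0,0,0.0725],1],[[-0.355,-0.152,-0.235],[0,0,0.0725],1],[[-0.355,-0.152,-0.235],[0,0,0.0725],1]]'
python3 -m pendant '[[[0,0,0.06],[0,0,0],1],[[0,0,0.14],[0,0,0],1],[[0,0,0.2],[0,0,0],1],[[0,0,0.23],[0,0,0],1],[[0,0,0.25],[0,0,0],1],[[0,0,0.25],[0,0,0],1]]'
python3 -c "
from h import *
go(460,70,30,90)"
```

```text
time_s: 16.27
eef_pos: [458.2, 65.8, 159.0]
tool_rot: [[0.007, 1.0, -0.003], [1.0, -0.007, -0.003], [-0.003, -0.003, -1.0]]
contact_force: [0.6, 0.6, -4.9]
grip_width: 39.4
finger_force: 56.1
time_s: 17.02
eef_pos: [460.2, 70.2, 34.6]
tool_rot: [[0.0, 1.0, -0.0], [1.0, -0.0, -0.001], [-0.001, -0.0, -1.0]]
contact_force: [0.5, 0.3, -5.0]
grip_width: 39.3
finger_force: 55.7
pos [460.2  70.2  34.6] shift [-0.0004 -0.0003  0.0092] turn [-0.0001  0.0002 -0.    ] w 39.3 t 17.02
```

```bash
python3 -m pendant '[[[0,0,0.005],[0,0,0],1],[[0,0,0.009],[0,0,0],1],[[0,0,0.0095],[0,0,0],1],[[0,0,0.0095],[0,0,0],1]]'
python3 -m pendant '[[[0,0,0],[0,0,0],0],[[0,0,0],[0,0,0],-1],[[0,0,0],[0,0,0],-1],[[0,0,0],[0,0,0],-1],[[0,0,0],[0,0,0],-1],[[0,0,-0.1],[0,0,0],-1],[[0,0,-0.2],[0,0,0],-1],[[0,0,-0.3],[0,0,0],-1]]'
python3 -m pendant '[[[0,0,0],[0,0,0.5],-1],[[0,0,0],[0,0,0.5],-1],[[0,0,0],[0,0,0.5],-1],[[0,0,0],[0,0,0.5],-1],[[0,0,0],[0,0,0.5],-1],[[0,0,0],[0,0,0.5],-1],[[0,0,0],[0,0,0.5],-1],[[0,0,0],[0,0,0.5],-1]]'
python3 -m pendant '[[[0,0,0],[0,0,0.03],-1],[[0,0,0],[0,0,0.03],-1],[[0,0,0],[0,0,0.03],-1]]'
python3 - <<'E'
from h import *
w=env.grab_frame("wrist"); f=w["frame"]
x,y=proj(w,(460,70,58)).astype(int)
g=cv2.cvtColor(f,cv2.COLOR_RGB2GRAY);k=np.zeros_like(g);y0=max(y-80,0);k[y0:y+80,x-90:x+90]=(g[y0:y+80,x-90:x+90]>175)*255
k=cv2.morphologyEx(k,cv2.MORPH_CLOSE,np.ones((15,15)));k=cv2.morphologyEx(k,cv2.MORPH_OPEN,np.ones((9,9)))
for c in cv2.findContours(k,0,1)[0]:
  if cv2.contourArea(c)>300: print(cv2.minAreaRect(np.array([atz(w,q[0],58)[:2] for q in c],'float32')))
for r in env.mark_of("wrist","sample_block")[:1]: print(np.round(atz(w,r["pixel"],0)))
print(np.round(env.sense()["joint_positions"]))
go(460,70,30,0)
E
```

```text
time_s: 17.52
eef_pos: [460.6, 70.2, 30.6]
tool_rot: [[0.0, 1.0, 0.001], [1.0, -0.0, -0.0], [-0.0, 0.001, -1.0]]
contact_force: [-1.3, -0.4, 6.0]
grip_width: 39.6
finger_force: 57.1
time_s: 18.52
eef_pos: [459.8, 70.0, 181.3]
tool_rot: [[0.0, 1.0, -0.0], [1.0, -0.0, -0.001], [-0.001, -0.0, -1.0]]
contact_force: [0.6, 0.7, 0.1]
grip_width: 85.3
finger_force: 0.0
time_s: 19.52
eef_pos: [459.9, 70.1, 179.8]
tool_rot: [[0.998, 0.064, -0.0], [0.064, -0.998, -0.001], [-0.0, 0.001, -1.0]]
contact_force: [-0.3, -0.8, -0.4]
grip_width: 85.6
finger_force: 0.0
time_s: 19.9
eef_pos: [460.0, 70.2, 179.9]
tool_rot: [[1.0, -0.022, -0.0], [-0.022, -1.0, -0.001], [-0.0, 0.001, -1.0]]
contact_force: [-0.7, 0.6, -0.0]
grip_width: 85.5
finger_force: 0.0
((460.6228332519531, 70.39847564697266), (39.80449295043945, 59.83562088012695), 0.4273761212825775)
[463.  70.   0.]
[-50.  23.  45. 120. -22.  46. -84.]
pos [460.   70.1 179.9] shift [-0.      0.      0.2998] turn [ 0.0002  0.     -0.0072] w 85.6 t 20.0
```

```bash
python3 -m pendant '[[[0.001,0,0.1],[0,0,-0.008],-1],[[0.001,0,0.2],[0,0,-0.008],-1],[[0.001,0,0.27],[0,0,-0.008],-1],[[0.001,0,0.3],[0,0,-0.008],-1],[[0.001,0,0.3],[0,0,-0.008],-1],[[0.001,0,0.3],[0,0,-0.008],-1]]'
python3 -m pendant '[[[0,0,0],[0,0,0],1],[[0,0,0],[0,0,0],1],[[0,0,0],[0,0,0],1],[[0,0,0],[0,0,0],1],[[0,0,0],[0,0,0],1],[[0,0,-0.1],[0,0,0],1],[[0,0,-0.2],[0,0,0],1],[[0,0,-0.34],[0,0,0],1]]' 50
python3 -c "
from h import *
go(516,-262,200,-2.5)"
```

```text
time_s: 20.75
eef_pos: [461.6, 70.1, 31.0]
tool_rot: [[1.0, 0.002, 0.002], [0.002, -1.0, -0.0], [0.002, 0.0, -1.0]]
contact_force: [-0.5, -1.1, 0.4]
grip_width: 85.4
finger_force: 0.0
time_s: 21.75
eef_pos: [459.2, 70.2, 193.3]
tool_rot: [[1.0, 0.002, -0.003], [0.002, -1.0, -0.001], [-0.003, 0.001, -1.0]]
contact_force: [1.1, 2.7, -3.6]
grip_width: 59.4
finger_force: 59.9
pos [459.2  70.2 193.3] shift [ 0.1124  0.6646 -0.0127] turn [0.0005 0.0008 0.0144] w 59.4 t 21.75
```

```bash
python3 -m pendant '[[[0.02,0.12,-0.01],[0,0,0],1],[[0.04,0.24,-0.01],[0,0,0.014],1],[[0.06,0.36,-0.01],[0,0,0.014],1],[[0.08,0.48,-0.01],[0,0,0.014],1],[[0.1,0.59,-0.01],[0,0,0.014],1],[[0.112,0.664,-0.01],[0,0,0.014],1],[[0.112,0.664,-0.01],[0,0,0.014],1],[[0.112,0.664,-0.01],[0,0,0.014],1]]'
python3 - <<'E'
from h import *
w=env.grab_frame("wrist")
w=env.grab_frame("wrist")
for q,z in(("nest",42),("jaw_push",81),("shaker",0)):
    for r in env.mark_of("wrist",q)[:1]: print(q,np.round(r["pixel"],1),round(r["confidence"],2),np.round(atz(w,r["pixel"],z),1))
cv2.imwrite("pics/w4.png",w["frame"][:,:,::-1])
go(516,-262,78,-2.5)
E
```

```text
time_s: 22.75
eef_pos: [516.5, -260.6, 197.1]
tool_rot: [[0.999, -0.042, -0.001], [-0.042, -0.999, 0.001], [-0.001, -0.001, -1.0]]
contact_force: [-0.0, 0.7, -4.5]
grip_width: 59.4
finger_force: 60.1
nest [321.3 224.6] 0.85 [ 516.3 -262.5   42. ]
jaw_push [480.9  43. ] 0.72 [ 642.1 -370.7   81. ]
shaker [323.7 225. ] 0.92 [ 506.2 -264.9    0. ]
pos [ 517.2 -260.5  197.5] shift [-0.0023  0.003   0.2391] turn [0.     0.0001 0.0009] w 58.9 t 23.0
```

View pics/w4.png

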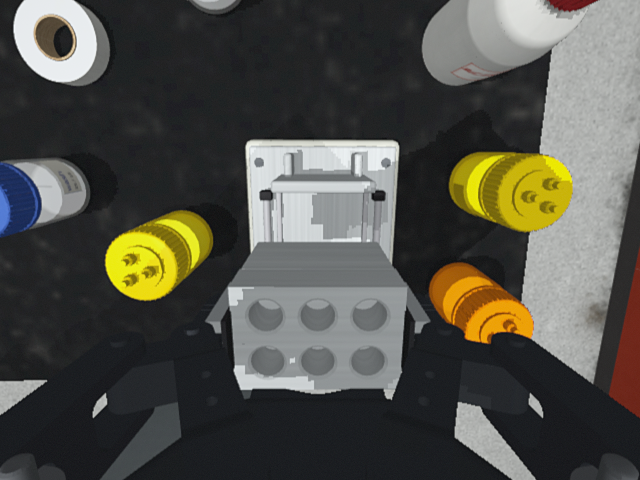

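Held squarely, and the nest reads (516.3,-262.5). I'll lower it.

```bash
python3 -m pendant '[[[-0.002,0.004,0.08],[0,0,0.001],1],[[-0.002,0.004,0.14],[0,0,0.001],1],[[-0.002,0.004,0.19],[0,0,0.001],1],[[-0.002,0.004,0.22],[0,0,0.001],1],[[-0.002,0.004,0.236],[0,0,0.001],1],[[-0.002,0.004,0.24],[0,0,0.001],1],[[-0.002,0.004,0.24],[0,0,0.001],1]]'
python3 -c "
from h import *
go(516,-262.3,73,-2.5)"
```

```text
time_s: 23.88
eef_pos: [516.5, -264.1, 78.2]
tool_rot: [[0.999, -0.046, 0.001], [-0.046, -0.999, -0.001], [0.001, 0.001, -1.0]]
contact_force: [-0.3, 0.4, -4.8]
grip_width: 59.4
finger_force: 60.0
pos [ 516.5 -264.1   78.2] shift [-0.0011 -0.0035  0.0105] turn [ 0.0004 -0.0003 -0.0006] w 59.4 t 23.88
```

```bash
python3 -m pendant '[[[0,-0.003,0.005],[0,0,0],1],[[0,-0.003,0.009],[0,0,0],1],[[0,-0.003,0.0115],[0,0,0],1],[[0,-0.003,0.0115],[0,0,0],1]]'
python3 -c "
from h import *
go(516,-262.3,73,-2.5)"
```

```text
time_s: 24.38
eef_pos: [516.3, -262.1, 73.0]
tool_rot: [[0.999, -0.046, 0.001], [-0.046, -0.999, 0.0], [0.001, -0.0, -1.0]]
contact_force: [-3.2, 3.2, 7.9]
grip_width: 59.1
finger_force: 61.7
pos [ 516.3 -262.1   73. ] shift [-0.0005  0.0003  0.0001] turn [-0.0002 -0.0002 -0.0006] w 59.1 t 24.38
```

```bash
python3 -m pendant '[[[0,0,0],[0,0,0],0],[[0,0,0],[0,0,0],-1],[[0,0,0],[0,0,0],-1],[[0,0,0],[0,0,0],-1],[[0,0,0],[0,0,0],-1],[[0,0,-0.08],[0,0,0],-1],[[0,0,-0.16],[0,0,0],-1],[[0,0,-0.26],[0,0,0],-1]]'
python3 -m pendant '[[[0,0,0],[0,0,0],-1],[[-0.08,0,0],[0,0,0],1],[[-0.16,0,0],[0,0,0],1],[[-0.16,0,0],[0,0,0],1],[[-0.16,0,0],[0,0,0],1],[[-0.16,0,0],[0,0,0],1]]'
python3 - <<'E'
from h import *
for c in("wrist","top"):
  w=env.grab_frame(c)
  for q,z in(("jaw_push",81),("sample_block",42)):
    for r in env.mark_of(c,q)[:2]: print(c,q,np.round(r["pixel"],1),round(r["confidence"],2),np.round(atz(w,r["pixel"],z),1))
  if c=="wrist": cv2.imwrite("pics/w5.png",w["frame"][:,:,::-1])
go(440,-260,78,-2.5)
E
```

```text
time_s: 25.38
eef_pos: [515.5, -261.9, 202.6]
tool_rot: [[0.999, -0.046, -0.002], [-0.046, -0.999, -0.0], [-0.002, 0.0, -1.0]]
contact_force: [0.9, 0.2, 1.0]
grip_width: 85.5
finger_force: 0.0
time_s: 26.12
eef_pos: [437.2, -258.5, 201.7]
tool_rot: [[0.999, -0.044, 0.0], [-0.044, -0.999, -0.001], [0.0, 0.001, -1.0]]
contact_force: [-0.5, 0.9, -0.8]
grip_width: 0.2
finger_force: 0.0
wrist jaw_push [315.8 186.4] 0.78 [ 473.5 -258.4   81. ]
wrist sample_block [316.6 128. ] 0.82 [ 516.1 -260.7   42. ]
top sample_block [395.9 254.7] 0.71 [ 513.7 -273.3   42. ]
top sample_block [179.9 319.9] 0.65 [347.6 233.5  42. ]
pos [ 436.3 -258.6  201.8] shift [0.0075 0.0021 0.2476] turn [ 0.0003  0.     -0.0006] w -0.5 t 26.43
```

View pics/w5.png

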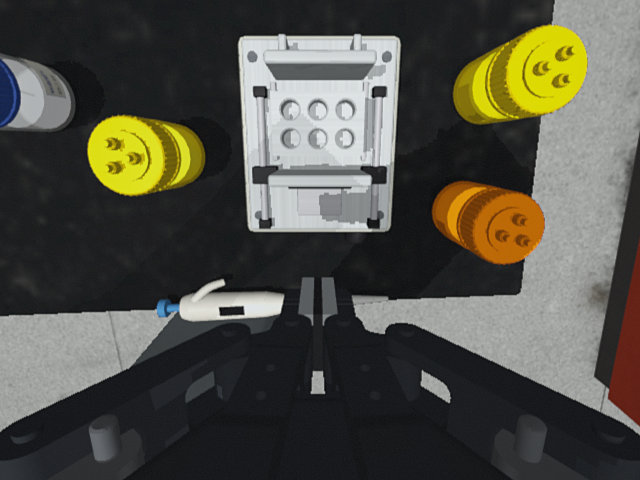

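The block stands squarely in the nest at (317,125), and the jaw is open with its plate at (315,178). Next I'll drop behind the jaw and push.

```bash
python3 -m pendant '[[[0,0.002,0.1],[0,0,0],1],[[0.007,0.002,0.2],[0,0,0],1],[[0.007,0.002,0.24],[0,0,0],1],[[0.007,0.002,0.246],[0,0,0],1],[[0.007,0.002,0.246],[0,0,0],1]]'
python3 -m pendant '[[[0.01,0,0],[0,0,0],1],[[0.02,0,0],[0,0,0],1],[[0.03,0,0],[0,0,0],1],[[0.04,0,0],[0,0,0],1],[[0.05,0,0],[0,0,0],1],[[0.06,0,0],[0,0,0],1],[[0.06,0,0],[0,0,0],1]]'
```

```text
time_s: 27.05
eef_pos: [440.3, -260.6, 80.1]
tool_rot: [[0.999, -0.046, 0.002], [-0.046, -0.999, -0.002], [0.002, 0.002, -1.0]]
contact_force: [0.3, 0.3, 0.7]
grip_width: -0.1
finger_force: 0.0
time_s: 27.92
eef_pos: [468.2, -261.1, 78.5]
tool_rot: [[0.999, -0.046, -0.003], [-0.046, -0.999, 0.0], [-0.003, -0.0, -1.0]]
contact_force: [-5.0, 1.4, 2.3]
grip_width: -0.1
finger_force: 2.3
```

```bash
python3 -m pendant '[[[0.01,0,0],[0,0,0],1],[[0.02,0,0],[0,0,0],1],[[0.03,0,0],[0,0,0],1],[[0.036,0,0],[0,0,0],1],[[0.04,0,0],[0,0,0],1],[[0.04,0,0],[0,0,0],1]]'
python3 -m pendant '[[[0.003,0,0],[0,0,0],1],[[0.006,0,0],[0,0,0],1],[[0.008,0,0],[0,0,0],1],[[0.008,0,0],[0,0,0],1]]'
```

```text
time_s: 28.68
eef_pos: [485.5, -261.9, 78.3]
tool_rot: [[0.999, -0.047, -0.007], [-0.047, -0.999, 0.002], [-0.007, -0.002, -1.0]]
contact_force: [-10.8, 1.7, 8.0]
grip_width: -0.1
finger_force: 5.8
time_s: 29.18
eef_pos: [489.6, -262.1, 78.2]
tool_rot: [[0.999, -0.047, -0.007], [-0.047, -0.999, 0.002], [-0.007, -0.001, -1.0]]
contact_force: [-10.5, 1.2, 8.0]
grip_width: -0.1
finger_force: 5.6
```

```bash
python3 -m pendant '[[[0.004,0,0],[0,0,0],1],[[0.008,0,0],[0,0,0],1],[[0.01,0,0],[0,0,0],1],[[0.01,0,0],[0,0,0],1]]'
python3 -c "
from h import *
w=env.grab_frame('wrist')
for r in env.mark_of('wrist','jaw_push')[:1]: print(np.round(atz(w,r['pixel'],81)))"
```

```text
time_s: 29.68
eef_pos: [491.6, -262.2, 78.0]
tool_rot: [[0.999, -0.048, -0.011], [-0.048, -0.999, 0.004], [-0.011, -0.003, -1.0]]
contact_force: [-18.0, 3.7, 14.2]
grip_width: 0.1
finger_force: 9.5
[ 499. -262.   81.]
```

```bash
python3 -m pendant '[[[0.006,0,0],[0,0,0],1],[[0.012,0,0],[0,0,0],1],[[0.012,0,0],[0,0,0],1]]'
python3 -m pendant '[[[-0.01,0,0],[0,0,0],1],[[-0.02,0,0],[0,0,0],1],[[-0.04,0,0],[0,0,0],1],[[-0.08,0,0],[0,0,0],1],[[-0.12,0,0],[0,0,0],1],[[-0.12,0,-0.12],[0,0,0],1],[[-0.12,0,-0.25],[0,0,0],1],[[-0.12,0,-0.25],[0,0,0],1]]'
python3 - <<'E'
from h import *
for c in("wrist","wrist","top","scene"):
  w=env.grab_frame(c)
  for q,z in(("jaw_push",81),("sample_block",42),("bottle",0)):
    for r in env.mark_of(c,q)[:5]: print(c,q,np.round(r["pixel"],1),round(r["confidence"],2),np.round(atz(w,r["pixel"],z),1))
  if c=="wrist": 
    x,y=proj(w,(500,-262,80)).astype(int); y=max(y,110); cv2.imwrite("pics/w6.png",cv2.resize(w["frame"][y-110:y+110,x-130:x+130],(780,600))[:,:,::-1])
E
```

```text
time_s: 30.15
eef_pos: [491.7, -262.3, 77.2]
tool_rot: [[0.998, -0.051, -0.021], [-0.051, -0.999, 0.007], [-0.021, -0.006, -1.0]]
contact_force: [-31.9, 4.4, 22.2]
grip_width: 0.4
finger_force: 16.8
time_s: 31.15
eef_pos: [447.6, -261.7, 208.2]
tool_rot: [[0.999, -0.046, 0.009], [-0.046, -0.999, -0.004], [0.009, 0.003, -1.0]]
contact_force: [0.2, 0.4, 0.3]
grip_width: -0.1
finger_force: 0.0
wrist jaw_push [314.7 168.7] 0.85 [ 497.5 -261.6   81. ]
wrist sample_block [311.2 124.7] 0.74 [ 531.2 -260.1   42. ]
wrist bottle [179.  167.5] 0.89 [ 500.  -129.3    0. ]
wrist bottle [ 56.4 115. ] 0.71 [553.1 -21.6   0. ]
wrist bottle [471.5 105.9] 0.65 [ 544.  -409.8    0. ]
wrist bottle [449.9 219. ] 0.56 [ 437.1 -395.1    0. ]
wrist jaw_push [319.2 160.6] 0.68 [ 498.9 -262.3   81. ]
wrist sample_block [317.3 116.4] 0.87 [ 532.  -262.3   42. ]
wrist bottle [479.9  98.7] 0.92 [ 543.9 -410.8    0. ]
wrist bottle [179.6 162.2] 0.81 [ 499.7 -129.4    0. ]
wrist bottle [452.9 215.8] 0.71 [ 436.1 -392.5    0. ]
wrist bottle [ 53.  108.1] 0.6 [553.  -20.5   0. ]
top sample_block [392.5 246.3] 0.59 [ 534.  -265.2   42. ]
top bottle [334.7 261.7] 0.89 [ 500.2 -128.9    0. ]
top bottle [291.1 240. ] 0.86 [552.1 -20.3   0. ]
scene jaw_push [393.6 209.8] 0.75 [ 499.4 -261.3   81. ]
scene sample_block [379.8 218.3] 0.77 [ 526.2 -250.    42. ]
scene bottle [303.2 275.7] 0.84 [548.4 -19.    0. ]
scene bottle [417.4 196.3] 0.71 [ 537.5 -422.     0. ]
scene bottle [348.1 260.5] 0.69 [ 509.8 -125.8    0. ]
scene bottle [448.8 221.5] 0.68 [ 424.5 -404.3    0. ]
```

View pics/w6.png

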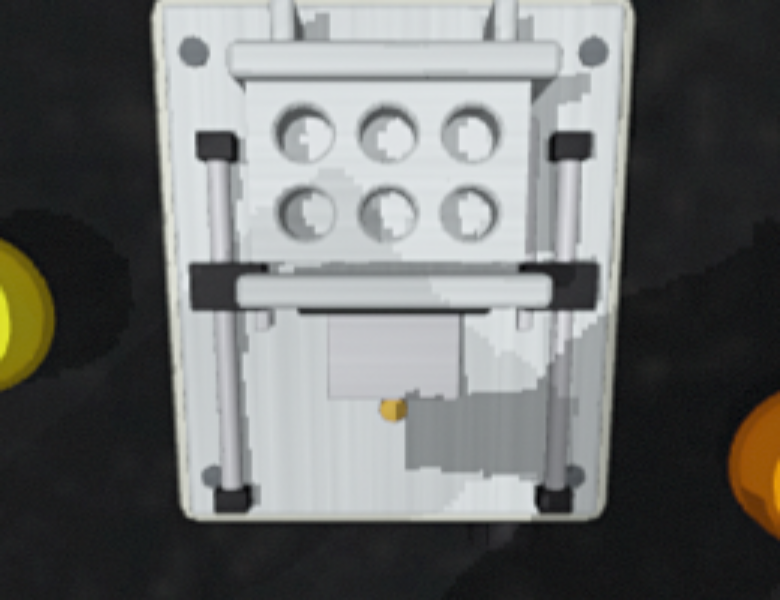

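The jaw stays shut with the brass pin up behind its foot at (392,409). The block stands square between jaw and fence, and the bottle is at (552,-20). I'll hand it in.

```bash
python3 -c "
from rig import env
print(env.hand_in())"
```

```text
the job is handed in; nothing more can be done
None
```

The job is handed in at about 31 s of the 72 s limit, with no verdict shown: the last pictures have the jaw latched with the pin up, the block square in the nest and the bottle upright on the bench near (552, -20) mm.

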